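# Each thing on its own stand

## Robot

A 6-joint arm with a two-finger parallel gripper is mounted at the origin on a cart in front of the work surface, level with it; the furniture and walls round the work are solid. World frame = base frame: x ahead of the robot, y to its left, z up, the work surface at z = 0. Lengths are in m, angles in degrees, forces in N, time in s.
With the tool pointing down it reaches from about 0.35 to 0.875 m from the base axis. Payload 4.2 kg.
Tool frame: the origin (TCP) lies between the finger pads; the fingertips stand 19 mm ahead of it and the grasp point (between the pads) is the TCP; z points along the fingers, y is the line along which they close (so a half turn about z gives the same grasp; the last joint's range is limited). The gripper opens to 87 mm and grips with 3 to 60 N. Pads are 19 mm wide; open, the fingers measure 117 mm over their backs; the gripper's body (75 mm by 190 mm) begins 51 mm behind the grasp point.
Start: joints at [-57.662, 22.042, 0.453, 0, -68.411, -14.817], TCP at [0.188, -0.596, 0.242] pointing down, gripper open.
Joint ranges: [-179.83, 179.83], [-69.29, 118.12], [-61.27, 80.66], [-181.25, 117.63], [-171.15, -9.14], [-177.46, 177.46]. Speed limits (degrees/s): [159.86, 159.86, 180, 180, 180, 180].

## Interface

Orientations are given as a 3x3 rotation matrix whose columns are the frame's x, y, z axes.
In Python, from station import r gives the robot as it stands.
- The arm moves only by the tool drive_tool, never from a script. Its argument "steps" is one flat list of numbers, 7 for each row, row after row: the turn, a rotation vector about the tool's x, y, z in rad, then the shift along the tool's x, y, z in m, then the opening, from 0 (shut) to 1 (fully open). A call has 1 to 10 rows; each row shifts and turns the commanded pose from where the row before left it, along the tool's axes as they then stand; what a row does not reach is not made up. A row lasts 1/12 s, in which the tool goes at most 41.7 mm and 7.16 degrees, less where a joint would pass 70% of its speed; a pose out of reach is approached as far as the arm can. A call is refused whole if a number of a shift passes 0.0417 or a number of a turn 0.125, either way. A call with a gripper value outside its range is refused whole. The fingers move at their own pace and stop on an object; the grip force is fixed at half the most. Time passes only in rows, so rows that do not move let the fingers close. It gives the time, the measured TCP pose, the force, the opening and the grip force at its end, in the units of the state.
- r.sense(): the state, without advancing time (a new reading comes with each control period).
- r.capture(name): name is "scene" or "top" or "wrist"; returns the picture (420x560x3 uint8, blue, green, red); there is no depth.
- r.camera_params(name): a dict with "camera_matrix" (3x3 intrinsics, pixels), "extrinsics" (4x4, takes a point from world to camera coordinates). Camera axes: x right, y down, z forward; pixel columns grow to the right and rows downward; lengths in m; the calibration is good to about 2 mm. A picture is of the moment at which its call begins: read the wrist's pose just before it. camera_params takes no time and is no camera call; for the wrist camera it gives the pose at the moment of the call.
- r.finish_job(): hands the job in; it is judged then, once.
The state is a dict: "time_s": time; "joints": joint angles; "joint_velocities": joint speeds; "effort": joint torques, N m; "tcp_pos": TCP position; "ee_rot": TCP orientation; "wrist_force": force on the tool from outside, world axes, zero at the start; "moment": the same for the moment, N m; "gripper_width": opening from 0.0 (shut) to 1.0 (fully open); "gripper_force": force on a finger pad.
Only numpy, scipy, OpenCV 4.12 (cv2) and the standard library are available. Lean on these libraries where they do the work, as an engineer would, in place of code of your own. Each camera call takes 0.05 s, during which the arm holds its last target. There are 200 camera calls.

## Task

Put away what was left in front of the toaster and on the hob: the pepper mill, the salt shaker, the espresso cup and the teaspoon each go on the wooden stand whose raised outline matches it, upright and inside the outline, the cup with its handle along the narrow arm of its outline and the spoon lengthwise in the long one (either way round). The like things at the back of the worktop are not meant, and the egg cup stays where it stands.

Things in the scene. Friction and masses are not known exactly. Their poses are not given: they have to be found in the camera images.
- pepper_mill: dark turned-wood pepper mill, loose, standing on the worktop (z = 0) in front of the toaster; 58 mm across the foot, waisted, 155 mm tall, with a 50 mm wide head between 112 and 144 mm up and a small steel button on top. Best gripped at the head, 118 mm up; a wall cabinet hangs 0.65 m above the worktop from x = 0.60 on, so lift it little there. Origin at the centre of its underside, z up
- salt_shaker: glass and grey-white round salt shaker, loose, standing in front of the toaster; 44 mm across, 90 mm tall, the top 20 mm 34 mm across. Origin at the centre of its underside, z up. It stands on the worktop (z = 0)
- espresso_cup: small grey espresso cup, loose, standing in front of the toaster; bowl 58 mm across at the rim, 53 mm tall, foot 42 mm across, one handle. Origin in the plane of its underside, at the middle of cup and handle together (87 mm along y): the axis of the bowl is 14.5 mm from it to +y, the handle lies to -y. Gripped from above over the outside of the bowl, across x. It stands on the worktop (z = 0)
- cup_handle (a point): point in the middle of the espresso cup's handle, 36 mm to -y of the cup's origin and 33 mm up
- teaspoon: steel teaspoon, loose, lying flat on the black glass hob, whose top is 5.6 mm above the worktop; 130 mm long along x, 27 mm wide at the bowl, 11 mm high. Origin at the middle of its length, at its underside; z up. Gripped at the middle of its length, across y, with the fingertips 2 mm above what it lies on
- mill_stand: stand of the pepper mill: fixed pale round wooden board, 92 mm across, 10 mm thick, with a dark raised ring 70 mm across inside, 2.5 mm high. Origin at the centre of its underside on the worktop, z up; the thing stands on the board's top, 10 mm above it, at the ring's centre
- shaker_stand: stand of the salt shaker: fixed pale round wooden board, 78 mm across, 10 mm thick, with a dark raised ring 56 mm across inside, 2.5 mm high. Origin at the centre of its underside on the worktop, z up; the thing stands on the board's top, 10 mm above it, at the ring's centre
- cup_stand: stand of the espresso cup: fixed wooden board 80 x 112 mm, 10 mm thick, with a dark raised keyhole outline, 2.5 mm high: a circle 70 mm across inside, its centre 14.5 mm from the origin to +y, and a narrow arm for the handle that reaches 46 mm to -y. Origin on the worktop under the board; the cup belongs on the board's top (10 mm up) with its origin above this origin and its axes along these axes
- spoon_rest: stand of the teaspoon: fixed pale wooden board 168 mm (x) by 60 mm (y), 10 mm thick, with a dark raised long round-ended outline, 146 x 42 mm inside, 2.5 mm high. Origin at the centre of its underside on the worktop, z up; the spoon lies on the board's top, 10 mm up, along x
- egg_cup: cream egg cup, loose, standing in front of the toaster among the things to be moved, itself not to be disturbed; 49 mm across, 56 mm tall. Origin at the centre of its underside. (A like egg cup, mill, shaker, cup and spoon at the back left, round the kettle, belong to the room)
Not all that is in view belongs to the job. Leave any blue look-alike of the shaker_stand alone.

How it is judged:
By the outcome, as a careful person would: the job done as asked, in the order asked, and still so for the second after the job is handed in, with the robot touching nothing.
It also fails if it takes over 131 s, if anything falls off the work surface, if the arm or the gripper's body presses on something with over 40 N, if the wrist force passes 120 N, or if a joint passes its speed limit or range.

## Working session

There is one attempt and no reset: what is moved stays moved. The work goes in short steps, Python scripts to look and compute and a tool call to move; the robot and the scene stay as the last step left them, time stands still between calls to the robot, and variables do not carry over. Pictures are saved under pics/ and viewed, at most 14 in all, crops included, and the job is handed in when it is done.

Besides the shell and the picture viewer there is one more tool, called after ">>>" by a JSON object that holds its "name" and its "arguments", one argument or row to a line. drive_tool: Moves the arm, as the interface text tells. Its arguments: {"type":"object","properties":{"steps":{"type":"array"}},"required":["steps"]}

```bash
ls; mkdir -p pics
python3 - <<'E'
from station import r
import cv2,numpy as np
np.set_printoptions(precision=4,suppress=True)
for n in("scene","top","wrist"):
    im=r.capture(n);cv2.imwrite(f"pics/{n}0.png",im)
    p=r.camera_params(n);print(n,p["camera_matrix"].tolist());print(p["extrinsics"])
s=r.sense();print(s)
E
```

```text
pics
scene [[527.2482879907021, 0.0, 278.6944410266288], [0.0, 527.2482879907021, 209.74810606324164], [0.0, 0.0, 1.0]]
[[-0.8959 -0.444  -0.0141  0.5425]
 [-0.2119  0.455  -0.8649  0.1244]
 [ 0.3904 -0.7719 -0.5017  1.3437]
 [ 0.      0.      0.      1.    ]]
top [[385.58151897733154, 0.0, 284.32611060634633], [0.0, 385.58151897733154, 207.81562932349954], [0.0, 0.0, 1.0]]
[[ 0.0117 -0.9998 -0.0179  0.1105]
 [-0.9904 -0.0091 -0.1379  0.5629]
 [ 0.1377  0.0193 -0.9903  1.2217]
 [ 0.      0.      0.      1.    ]]
wrist [[323.38736335546565, 0.0, 281.1021816793154], [0.0, 323.38736335546565, 212.17129218363837], [0.0, 0.0, 1.0]]
[[-0.3019  0.9533  0.0009  0.6235]
 [ 0.9248  0.2926  0.2433 -0.0286]
 [ 0.2316  0.0743 -0.97    0.3904]
 [ 0.      0.      0.      1.    ]]
{'time_s': 0.15, 'joints': array([-57.6637,  22.0799,   0.3961,  -0.0203, -68.41  , -14.8165]), 'joint_velocities': array([-0.1076, -0.1563,  0.1795,  0.1348,  0.0604, -0.0705]), 'effort': array([  0.0003, -39.1053,  18.7586,   4.2223,   0.0124,  -0.0001]), 'tcp_pos': array([ 0.188 , -0.5956,  0.2407]), 'ee_rot': array([[-0.9537, -0.3009, -0.0006],
       [-0.3009,  0.9537,  0.0016],
       [ 0.0001,  0.0017, -1.    ]]), 'wrist_force': array([ 0.5867, -0.5616, -0.7964]), 'moment': array([ 0.0051, -0.0108,  0.0158]), 'gripper_force': 0.0, 'gripper_width': 1.001575705610208}
```

View pics/top0.png

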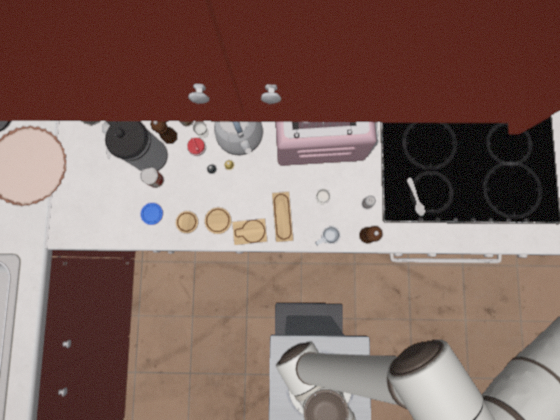

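View pics/scene0.png

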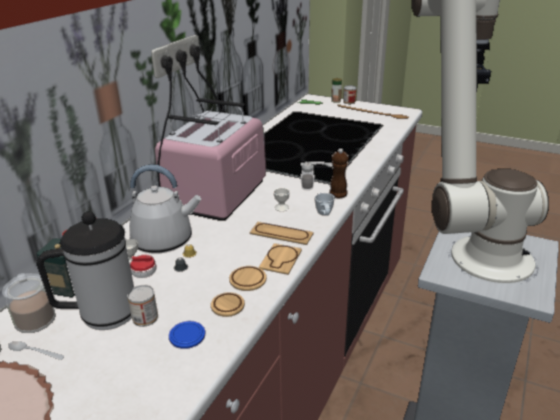

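The top view shows the pepper mill at about (371,234), the shaker at (370,202), the cup at (331,235), the egg cup at (323,196) and the spoon at (417,197). The stands are the small round one at (187,222), the large round one at (218,220), the keyhole at (250,232) and the spoon rest at (283,217). The blue look-alike is at (152,214). The similar things at the back left, round the kettle, are not meant. I'll confirm in an enlarged crop.

Run:
```python
import cv2,numpy as np
im=cv2.imread("pics/top0.png")
a=cv2.resize(im[165:255,165:299],None,fx=5.9,fy=5.9,interpolation=cv2.INTER_CUBIC)
b=cv2.resize(im[165:255,299:433],None,fx=5.9,fy=5.9,interpolation=cv2.INTER_CUBIC)
def grid(c,x0):
    for u in range(x0 - x0%10+10,x0+134,10):
        x=int((u-x0)*5.9);cv2.line(c,(x,0),(x,6),(0,0,255),1);cv2.putText(c,str(u),(x+1,16),0,.35,(0,0,255),1)
    for v in range(170,255,10):
        y=int((v-165)*5.9);cv2.line(c,(0,y),(6,y),(0,0,255),1);cv2.putText(c,str(v),(8,y+4),0,.35,(0,0,255),1)
grid(a,165);grid(b,299)
cv2.imwrite("pics/ca.png",a);cv2.imwrite("pics/cb.png",b)
```

```text
(no output)
```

View pics/ca.png

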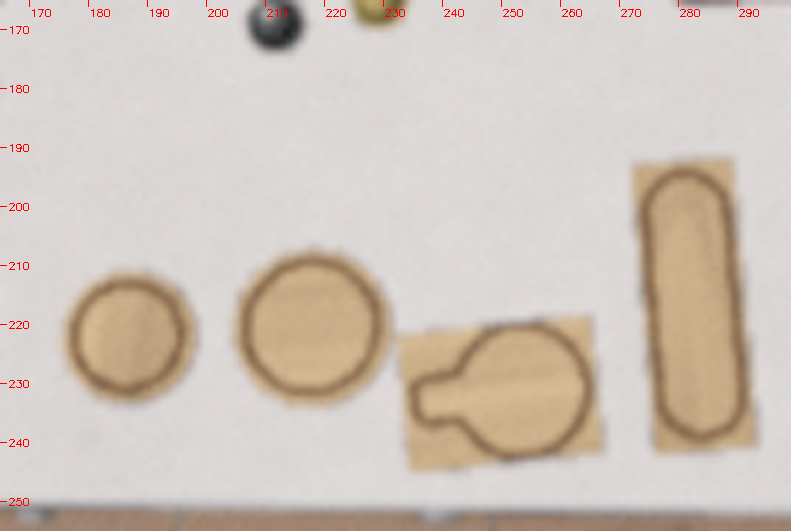

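View pics/cb.png

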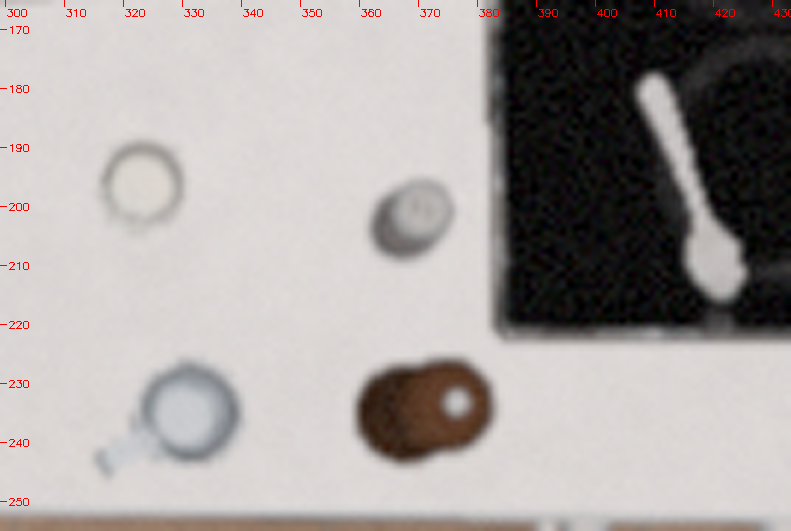

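```bash
cat > h.py <<'E'
import numpy as np,cv2
from station import r
np.set_printoptions(precision=4,suppress=True)
def px2w(name,u,v,z,p=None):
    p=p or r.camera_params(name);K=p["camera_matrix"];E=np.array(p["extrinsics"])
    R,t=E[:3,:3],E[:3,3];c=-R.T@t
    d=R.T@np.linalg.solve(np.array(K),np.array([u,v,1.]))
    return c+d*(z-c[2])/d[2]
def w2px(name,P,p=None):
    p=p or r.camera_params(name);q=p["extrinsics"][:3,:3]@P+p["extrinsics"][:3,3]
    q=p["camera_matrix"]@q;return q[:2]/q[2]
E
python3 - <<'E'
from h import *
for n,x,y,z,o in [("shst",127,337,.0125,165),("millst",312,327,.0125,165),("kcirc",524,391,.0125,165),("karm",415,397,.0125,165),("kboard",501.5,393,.01,165),
 ("rest",694,305,.01,165),("restA",683,170,.0125,165),("restB",701,440,.0125,165),("egg",142,185,.056,299),("shtop",422,207,.09,299),("button",457,402,.155,299),
 ("cuprim",190,412,.053,299),("handle",123,450,.033,299),("spA",652,73,.01,299),("spB",722,300,.01,299),
 ("c1",402,335,.01,165),("c2",590,317,.01,165),("c3",604,450,.01,165),("c4",410,470,.01,165)]:
    print(n,px2w("top",o+x/5.9,165+y/5.9,z)[:2])
E
```

```text
shst [0.5142 0.4433]
millst [0.521  0.3384]
kcirc [0.486  0.2174]
karm [0.4819 0.2788]
kboard [0.4849 0.2303]
rest [0.5359 0.1223]
restA [0.6129 0.1295]
restB [0.4595 0.1174]
egg [ 0.5981 -0.0089]
shtop [ 0.5817 -0.1547]
button [ 0.4733 -0.1568]
cuprim [ 0.474  -0.0349]
handle [ 0.4541 -0.    ]
spA [ 0.6733 -0.3034]
spB [ 0.5432 -0.3383]
c1 [0.5172 0.2875]
c2 [0.5285 0.1811]
c3 [0.4534 0.1719]
c4 [0.4411 0.2807]
```

Both crops confirm the targets. The mill is at (371,234) with its button at (376.5,233), the shaker at (370,200), the cup at (331,235) with its handle toward lower left, and the spoon runs (409,177) to (421,216). The two round stands differ in ring size. The small one (187,222) is the natural-wood shaker stand and (218,220) is the mill stand. The blue one is not used. Measured ring sizes and spacing agree with the given ones, so I'll set out for the mill.

>>> {"name": "drive_tool", "arguments": {
  "steps": [0,0,0.102,0,0,0,1,0,0,0.102,0,0,0,1,0,0,0.102,0,0,0,1,0,0,0,-0.023,0.034,0,1,0,0,0,-0.023,0.034,0,1,0,0,0,-0.023,0.034,0,1,0,0,0,-0.023,0.034,0,1,0,0,0,-0.023,0.034,0,1,0,0,0,-0.023,0.034,0,1,0,0,0,-0.023,0.034,0,1]
}}

```text
time_s: 0.98
tcp_pos: [0.3498, -0.3562, 0.2415]
ee_rot: [[-1.0, 0.0, -0.0], [0.0, 1.0, 0.0], [0.0, 0.0, -1.0]]
wrist_force: [1.2, -0.3, 0.4]
gripper_width: 1.002
gripper_force: 0.0
```

>>> {"name": "drive_tool", "arguments": {
  "steps": [0,0,0,-0.02,0.033,0,1,0,0,0,-0.02,0.033,0,1,0,0,0,-0.02,0.033,0,1,0,0,0,-0.02,0.033,0,1,0,0,0,-0.02,0.033,0,1,0,0,0,-0.02,0.033,0,1,0,0,0,0,0,0,1,0,0,0,0,0,0,1]
}}

```text
time_s: 1.65
tcp_pos: [0.4699, -0.1583, 0.2412]
ee_rot: [[-1.0, -0.004, -0.001], [-0.004, 1.0, 0.0], [0.001, 0.0, -1.0]]
wrist_force: [0.8, -0.3, -0.5]
gripper_width: 1.0
gripper_force: 0.0
```

Run:
```python
from h import *
s=r.sense();p=r.camera_params("wrist");im=r.capture("wrist");print(s["tcp_pos"],s["ee_rot"],s["joints"],s["wrist_force"])
E=p["extrinsics"];print(-E[:3,:3].T@E[:3,3]); np.savez("w1.npz",K=p["camera_matrix"],E=E)
cv2.imwrite("pics/w1.png",im)
print(w2px("wrist",np.array([.4733,-.1568,.155])),w2px("wrist",np.array([.5817,-.1547,.09])))
```

```text
[ 0.4699 -0.1583  0.2412] [[-1.     -0.0035 -0.0007]
 [-0.0035  1.      0.0001]
 [ 0.0007  0.0001 -1.    ]] [  0.1728   9.4405 -17.2014  -0.0086 -63.3971 -89.9669] [ 0.766  -0.3059 -0.4782]
[ 0.4031 -0.1579  0.3856]
[283.6778 229.3423] [284.8007 312.2268]
```

View pics/w1.png

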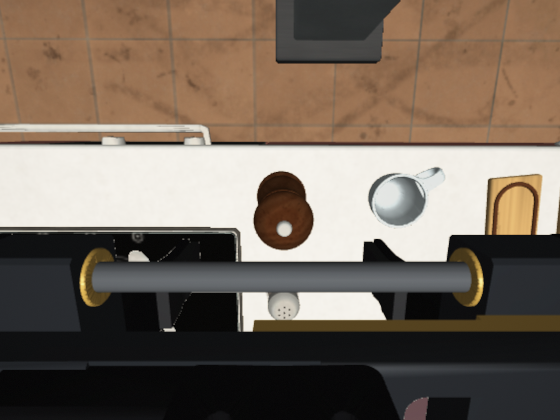

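The button is at (284,229) in the wrist view, as predicted, so the mill is confirmed at (0.473,-0.157). I'll descend and grip.

>>> {"name": "drive_tool", "arguments": {
  "steps": [0,0,0,-0.0035,0.0015,0.02,1,0,0,0,0,0,0.03,1,0,0,0,0,0,0.03,1,0,0,0,0,0,0.03,1,0,0,0,0,0,0.013,1,0,0,0,0,0,0,1,0,0,0,0,0,0,0.3,0,0,0,0,0,0,0.3,0,0,0,0,0,0,0.3,0,0,0,0,0,0,0.3]
}}

```text
time_s: 2.53
tcp_pos: [0.4735, -0.1588, 0.1199]
ee_rot: [[-1.0, 0.001, 0.003], [0.001, 1.0, -0.0], [-0.003, -0.0, -1.0]]
wrist_force: [0.6, -0.3, 0.4]
gripper_width: 0.78
gripper_force: 0.0
```

>>> {"name": "drive_tool", "arguments": {
  "steps": [0,0,0,0,0,0,0.3,0,0,0,0,0,0,0.3,0,0,0,0,0,0,0.3,0,0,0,0,0,0,0.3,0,0,0,0,0,0,0.3]
}}

```text
time_s: 2.95
tcp_pos: [0.4732, -0.1583, 0.1189]
ee_rot: [[-1.0, -0.0, 0.001], [-0.0, 1.0, 0.0], [-0.001, 0.0, -1.0]]
wrist_force: [0.3, 1.1, 2.4]
gripper_width: 0.538
gripper_force: 30.0
```

>>> {"name": "drive_tool", "arguments": {
  "steps": [0,0,0,0,0,-0.02,0.3,0,0,0,0,0,-0.025,0.3,0,0,0,0,0,-0.025,0.3,0,0,0,0,0,-0.015,0.3,0,0,0,0,0.01,0,0.3,0,0,0,0,0.02,0,0.3,0,0,0,0,0.03,0,0.3,0,0,0,0,0.03,0,0.3,0,0,0,0,0.03,0,0.3,0,0,0,0,0.03,0,0.3]
}}

```text
time_s: 3.78
tcp_pos: [0.4712, -0.0071, 0.2018]
ee_rot: [[-1.0, 0.001, -0.003], [0.001, 1.0, -0.0], [0.003, -0.0, -1.0]]
wrist_force: [1.2, 0.5, -2.2]
gripper_width: 0.544
gripper_force: 29.9
```

>>> {"name": "drive_tool", "arguments": {
  "steps": [0,0,0,-0.005,0.03,0,0.3,0,0,0,-0.005,0.03,0,0.3,0,0,0,-0.005,0.03,0,0.3,0,0,0,-0.005,0.03,0,0.3,0,0,0,-0.005,0.03,0,0.3,0,0,0,-0.005,0.03,0,0.3,0,0,0,-0.005,0.03,0,0.3,0,0,0,-0.005,0.03,0,0.3,0,0,0,-0.004,0.025,0,0.3,0,0,0,0,0.015,0,0.3]
}}

```text
time_s: 4.62
tcp_pos: [0.5162, 0.274, 0.2012]
ee_rot: [[-1.0, -0.001, -0.002], [-0.001, 1.0, -0.001], [0.002, -0.001, -1.0]]
wrist_force: [0.2, -0.2, -2.2]
gripper_width: 0.539
gripper_force: 29.9
```

>>> {"name": "drive_tool", "arguments": {
  "steps": [0,0,0,-0.004,0.022,0,0.3,0,0,0,0,0.015,0,0.3,0,0,0,0,0.008,0,0.3,0,0,0,0,0,0,0.3,0,0,0,0,0,0,0.3]
}}

```text
time_s: 5.03
tcp_pos: [0.5202, 0.3159, 0.2029]
ee_rot: [[-1.0, 0.0, -0.001], [0.0, 1.0, -0.001], [0.001, -0.001, -1.0]]
wrist_force: [0.1, -0.6, -3.4]
gripper_width: 0.54
gripper_force: 29.9
```

Run:
```python
from h import *
s=r.sense();p=r.camera_params("wrist");im=r.capture("wrist");print(s["tcp_pos"],s["ee_rot"],s["joints"],s["wrist_force"],s["gripper_width"])
np.savez("w2.npz",K=p["camera_matrix"],E=p["extrinsics"])
cv2.imwrite("pics/w2.png",im)
for P in([.521,.3384,.0125],[.5142,.4433,.0125],[.486,.2174,.0125]):print(w2px("wrist",np.array(P)))
```

```text
[0.5202 0.3159 0.2029] [[-1.      0.0001 -0.0015]
 [ 0.0001  1.     -0.0013]
 [ 0.0015 -0.0013 -1.    ]] [  46.4843   22.1486   -5.1387   -0.0133  -62.823  -136.4842] [ 0.0587 -0.5602 -3.4338] 0.5400875848570026
[302.457 197.134]
[402.4373 190.844 ]
[185.56 163.72]
```

View pics/w2.png

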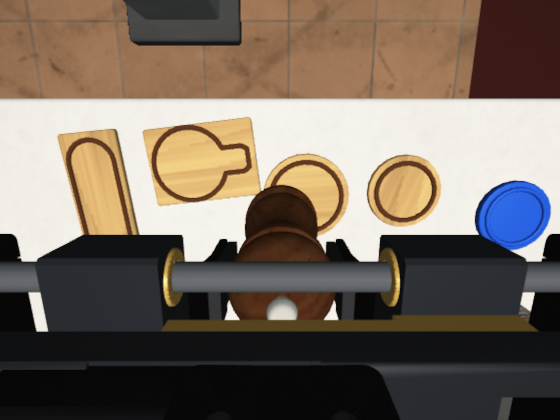

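Ring centres are seen at about (306,195), (404,191) and keyhole circle (189,164), against predicted 302, 402 and 186. That is a 2 mm shift in y. I'll use the mean, about y=0.340, and lower.

>>> {"name": "drive_tool", "arguments": {
  "steps": [0,0,0,-0.001,0.01,0,0.3,0,0,0,0,0.0145,0,0.3,0,0,0,0,0,0.02,0.3,0,0,0,0,0,0.02,0.3,0,0,0,0,0,0.015,0.3,0,0,0,0,0,0.008,0.3,0,0,0,0,0,0.006,0.3,0,0,0,0,0,0.003,0.3,0,0,0,0,0,0.002,0.3,0,0,0,0,0,0,0.3]
}}

```text
time_s: 5.92
tcp_pos: [0.5222, 0.3413, 0.13]
ee_rot: [[-1.0, 0.0, 0.001], [0.0, 1.0, 0.001], [-0.001, 0.001, -1.0]]
wrist_force: [0.7, -0.0, -1.9]
gripper_width: 0.541
gripper_force: 29.9
```

>>> {"name": "drive_tool", "arguments": {
  "steps": [0,0,0,0,0,0.0012,0.3,0,0,0,0,0,0,0.3,0,0,0,0,0,0,1,0,0,0,0,0,0,1,0,0,0,0,0,0,1,0,0,0,0,0,0,1,0,0,0,0,0,0,1,0,0,0,0,0,0,1,0,0,0,0,0,0,1,0,0,0,0,0,0,1]
}}

```text
time_s: 6.75
tcp_pos: [0.5219, 0.341, 0.1284]
ee_rot: [[-1.0, 0.0, 0.0], [0.0, 1.0, 0.0], [-0.0, 0.0, -1.0]]
wrist_force: [-0.1, -0.2, 0.3]
gripper_width: 0.982
gripper_force: 0.0
```

>>> {"name": "drive_tool", "arguments": {
  "steps": [0,0,0,0,0,-0.03,1,0,0,0,0,0,-0.04,1,0,0,0,0,0,-0.03,1,0,0,0,0,-0.02,0,1,0,0,0,0,-0.04,0,1,0,0,0,0,-0.04,0,1,0,0,0,0,-0.04,0,1,0,0,0,0,-0.04,0,1,0,0,0,0,-0.04,0,1,0,0,0,0,-0.04,0,1]
}}

```text
time_s: 7.58
tcp_pos: [0.5214, 0.0792, 0.2286]
ee_rot: [[-1.0, -0.0, 0.001], [-0.0, 1.0, 0.0], [-0.001, 0.0, -1.0]]
wrist_force: [-0.8, 0.6, -0.5]
gripper_width: 1.0
gripper_force: 0.0
```

>>> {"name": "drive_tool", "arguments": {
  "steps": [0,0,0,-0.007,-0.035,0,1,0,0,0,-0.007,-0.035,0,1,0,0,0,-0.007,-0.035,0,1,0,0,0,-0.007,-0.035,0,1,0,0,0,-0.007,-0.035,0,1,0,0,0,-0.007,-0.03,0,1,0,0,0,-0.007,-0.03,0,1,0,0,0,0,0,0,1,0,0,0,0,0,0,1]
}}

```text
time_s: 8.33
tcp_pos: [0.5706, -0.1555, 0.2278]
ee_rot: [[-1.0, 0.003, -0.001], [0.003, 1.0, 0.0], [0.001, 0.0, -1.0]]
wrist_force: [-0.1, 0.0, 0.5]
gripper_width: 1.001
gripper_force: 0.0
```

Run:
```python
from h import *
s=r.sense();im=r.capture("wrist");print(s["tcp_pos"],s["ee_rot"],s["wrist_force"])
print(w2px("wrist",np.array([.5817,-.1547,.09])))
t=r.capture("top")
c=cv2.resize(t[165:255,165:255],None,fx=4.66,fy=4.66,interpolation=cv2.INTER_CUBIC)
cv2.imwrite("pics/w3.png",np.hstack([cv2.resize(im[:,180:420],None,fx=1.6,fy=1)[:,:380],c[:420,:419]][:2]) if c.shape[0]==420 else cv2.resize(np.hstack([im[:419,180:480],c[:419]]),None,fx=1,fy=1))
```

```text
[ 0.5706 -0.1555  0.2278] [[-1.      0.0033 -0.0008]
 [ 0.0033  1.      0.0001]
 [ 0.0008  0.0001 -1.    ]] [-0.095   0.002   0.5295]
[280.0763 220.0249]
```

View pics/w3.png

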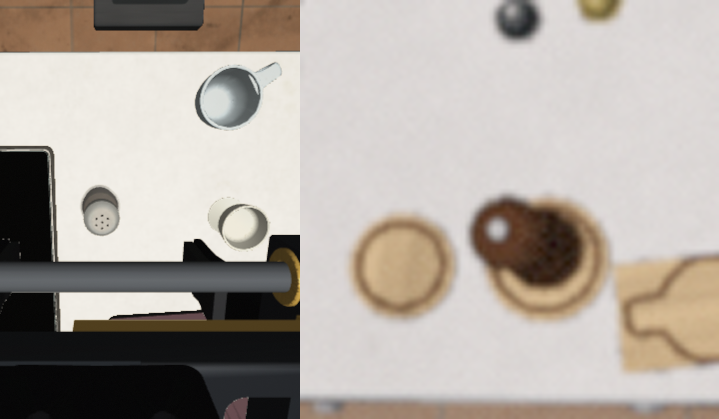

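The shaker is at (281,218) in the wrist view against a predicted (280,220), so it is confirmed. The mill's foot looks off-centre in its ring, so I'll check with projected outlines.

Run:
```python
from h import *
t=r.capture("top");cv2.imwrite("pics/top2.png",t)
S=10;x0,y0=195,200
c=cv2.resize(t[y0:y0+45,x0:x0+45],None,fx=S,fy=S,interpolation=cv2.INTER_CUBIC);d=c.copy()
a=np.linspace(0,2*np.pi,60)
def circ(x,y,z,rad,col):
    q=np.array([(w2px("top",np.array([x+rad*np.cos(k),y+rad*np.sin(k),z]))-[x0,y0]+.5)*S for k in a]);cv2.polylines(d,[q.astype(np.int32)],True,col,1)
circ(.522,.341,.01,.029,(0,255,0));circ(.521,.3384,.0125,.035,(255,0,0));circ(.521,.3384,.01,.046,(0,0,255));circ(.522,.341,.138,.025,(255,255,0))
cv2.imwrite("pics/m.png",np.hstack([c[:,:400],d[:,:400]]))
```

```text
(no output)
```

View pics/m.png

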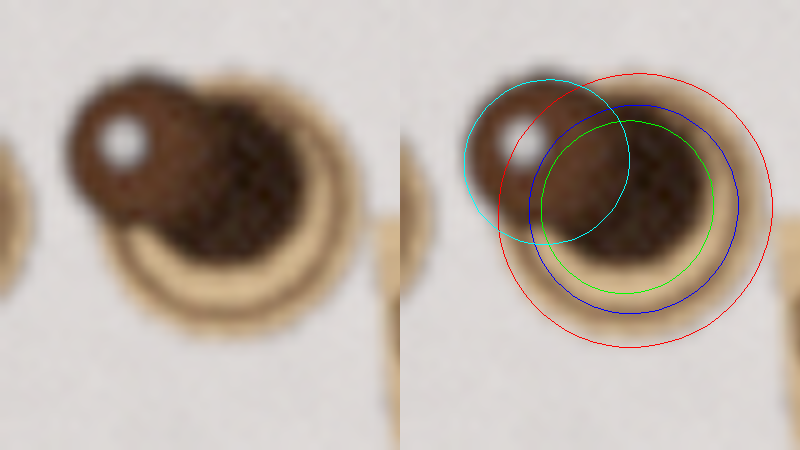

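Run:
```python
from h import *
f=lambda px,py,S,x0,y0,z:px2w("top",x0+(px+.5)/S-.5,y0+(py+.5)/S-.5,z)
print("init button",f(457,402,5.9,299,165,.155)," foot",f(406,413,5.9,299,165,0),f(406,413,5.9,299,165,.012))
print("now button",f(123,142,10,195,200,.165)," foot",f(214,180,10,195,200,.01),f(214,180,10,195,200,.022))
print("head",f(145,147,10,195,200,.138)," board",f(233,204,10,195,200,.01))
s=r.capture("scene");q=w2px("scene",np.array([.522,.34,.08])).astype(int);print(q)
c=s[q[1]-45:q[1]+45,q[0]-60:q[0]+60];cv2.imwrite("pics/s1.png",cv2.resize(c,None,fx=6,fy=6,interpolation=cv2.INTER_CUBIC))
```

```text
init button [ 0.4745 -0.1556  0.155 ]  foot [ 0.4798 -0.1607  0.    ] [ 0.4789 -0.1583  0.012 ]
now button [0.5245 0.3423 0.165 ]  foot [0.5308 0.3457 0.01  ] [0.5295 0.3433 0.022 ]
head [0.5264 0.3416 0.138 ]  board [0.5228 0.339  0.01  ]
[245 251]
```

View pics/s1.png

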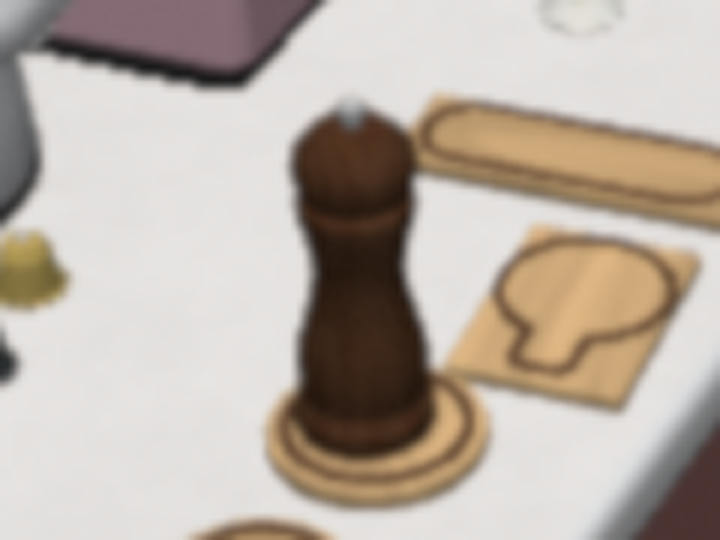

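Run:
```python
from h import *
a=np.linspace(0,2*np.pi,90)
def C(x,y,z,rad):
    q=np.array([w2px("scene",np.array([x+rad*np.cos(k),y+rad*np.sin(k),z])) for k in a]);return q
def pr(n,q):print(n,"L %.1f R %.1f T %.1f B %.1f"%(q[:,0].min(),q[:,0].max(),q[:,1].min(),q[:,1].max()))
def meas(im,P,zb):
    g=cv2.GaussianBlur(cv2.resize(im,None,fx=4,fy=4,interpolation=cv2.INTER_CUBIC),(3,3),0).astype(int)
    g=g.max(2); x,y=P
    cx,cy=w2px("scene",np.array([x,y,zb]));ct=w2px("scene",np.array([x,y,zb+.15]))
    m=np.zeros(g.shape,np.uint8);m[int(ct[1]*4-60):int(cy*4+80),int(cx*4-100):int(cx*4+80)]=1
    m=((g<110)&(m>0)).astype(np.uint8)
    n,l,st,_=cv2.connectedComponentsWithStats(m)
    k=1+st[1:,4].argmax();ys,xs=np.where(l==k)
    B=ys.max();print("comp L %.1f R %.1f T %.1f B %.1f"%tuple(np.array([xs.min(),xs.max(),ys.min(),B])/4-.375))
    for h in (6,20,30,40,60,100,150,180,200):
        w=xs[ys==B-h]
        if len(w):print("  row -%.1f: %.1f..%.1f mid %.2f"%(h/4,w.min()/4-.375,w.max()/4-.375,(w.min()+w.max())/8-.375))
for im,P,zb in((cv2.imread("pics/scene0.png"),(.4745,-.1556),0),(r.capture("scene"),(.5232,.341),.01)):
    pr("foot pred",C(*P,zb,.029));pr("head pred",C(*P,zb+.128,.025));meas(im,P,zb)
pr("ring pred",C(.5228,.339,.0125,.035));pr("board pred",C(.5228,.339,.01,.046))
```

```text
foot pred L 329.0 R 347.7 T 190.4 B 199.2
head pred L 331.8 R 348.5 T 153.9 B 160.8
comp L 312.9 R 357.6 T 135.1 B 197.9
  row -1.5: 333.9..344.1 mid 339.00
  row -5.0: 329.6..346.4 mid 338.00
  row -7.5: 329.6..346.1 mid 337.88
  row -10.0: 330.4..345.9 mid 338.12
  row -15.0: 326.9..345.9 mid 336.38
  row -25.0: 313.1..344.6 mid 328.88
  row -37.5: 312.9..351.1 mid 332.00
  row -45.0: 312.9..357.6 mid 335.25
  row -50.0: 312.9..357.6 mid 335.25
foot pred L 234.7 R 258.6 T 268.5 B 283.1
head pred L 233.3 R 255.0 T 225.4 B 237.1
comp L 232.4 R 257.4 T 224.6 B 281.9
  row -1.5: 237.9..251.9 mid 244.88
  row -5.0: 234.4..255.9 mid 245.12
  row -7.5: 232.4..256.9 mid 244.62
  row -10.0: 233.9..256.4 mid 245.12
  row -15.0: 234.6..255.6 mid 245.12
  row -25.0: 236.1..253.4 mid 244.75
  row -37.5: 235.6..252.1 mid 243.88
  row -45.0: 234.4..252.9 mid 243.62
  row -50.0: 233.6..253.6 mid 243.62
ring pred L 232.7 R 261.6 T 265.9 B 283.4
board pred L 228.2 R 266.1 T 264.1 B 287.2
```

The mill is upright and inside its ring but roughly 4 mm off toward +x, so I'll recheck it from close when I return there. Next is the shaker.

>>> {"name": "drive_tool", "arguments": {
  "steps": [0,0,0,-0.011,0.0015,0,1,0,0,0,0,0,0.03,1,0,0,0,0,0,0.04,1,0,0,0,0,0,0.04,1,0,0,0,0,0,0.035,1,0,0,0,0,0,0.02,1,0,0,0,0,0,0.011,1,0,0,0,0,0,0,1,0,0,0,0,0,0,0.2,0,0,0,0,0,0,0.2]
}}

```text
time_s: 9.42
tcp_pos: [0.5833, -0.1523, 0.0544]
ee_rot: [[-1.0, -0.001, 0.004], [-0.001, 1.0, -0.0], [-0.004, -0.0, -1.0]]
wrist_force: [1.2, -0.1, 0.9]
gripper_width: 0.918
gripper_force: 0.0
```

>>> {"name": "drive_tool", "arguments": {
  "steps": [0,0,0,0,0,0,0.2,0,0,0,0,0,0,0.2,0,0,0,0,0,0,0.2,0,0,0,0,0,0,0.2,0,0,0,0,0,0,0.2,0,0,0,0,0,0,0.2,0,0,0,0,0,0,0.2,0,0,0,0,0,0,0.2]
}}

```text
time_s: 10.08
tcp_pos: [0.5818, -0.1528, 0.0526]
ee_rot: [[-1.0, 0.0, -0.0], [0.0, 1.0, -0.0], [0.0, -0.0, -1.0]]
wrist_force: [-0.8, -1.2, 2.8]
gripper_width: 0.45
gripper_force: 29.8
```

Gripped. The mill stands close to the shaker's stand, so I'll lift high, pull back from the toaster and turn 90°. That puts the narrow side of the gripper toward the mill.

>>> {"name": "drive_tool", "arguments": {
  "steps": [0,0,0,0,0,-0.02,0.2,0,0,0,0,0,-0.03,0.2,0,0,0,0.02,0,-0.03,0.2,0,0,0,0.02,0,-0.03,0.2,0,0,0,0.02,0,-0.03,0.2,0,0,0,0.02,0,-0.03,0.2,0,0,0,0,0,-0.03,0.2,0,0,-0.12,0,0,0,0.2,0,0,-0.12,0,0,0,0.2,0,0,-0.12,0,0,0,0.2]
}}

```text
time_s: 10.92
tcp_pos: [0.5015, -0.1523, 0.2529]
ee_rot: [[-0.934, -0.357, 0.001], [-0.357, 0.934, 0.001], [-0.002, 0.0, -1.0]]
wrist_force: [-0.6, -0.6, -1.3]
gripper_width: 0.443
gripper_force: 29.6
```

>>> {"name": "drive_tool", "arguments": {
  "steps": [0,0,-0.122,0,0,0,0.2,0,0,-0.121,0,0,0,0.2,0,0,-0.121,0,0,0,0.2,0,0,-0.121,0,0,0,0.2,0,0,-0.121,0,0,0,0.2,0,0,-0.121,0,0,0,0.2,0,0,-0.121,0,0,0,0.2,0,0,-0.121,0,0,0,0.2,0,0,-0.121,0,0,0,0.2,0,0,-0.121,0,0,0,0.2]
}}

```text
time_s: 11.75
tcp_pos: [0.5015, -0.1523, 0.2518]
ee_rot: [[0.006, -1.0, -0.001], [-1.0, -0.006, 0.001], [-0.001, 0.001, -1.0]]
wrist_force: [0.3, -0.2, -1.1]
gripper_width: 0.445
gripper_force: 29.6
```

>>> {"name": "drive_tool", "arguments": {
  "steps": [0,0,0,-0.015,0,0,0.2,0,0,0,-0.03,0,0,0.2,0,0,0,-0.04,0,0,0.2,0,0,0,-0.04,0,0,0.2,0,0,0,-0.04,0,0,0.2,0,0,0,-0.04,0,0,0.2,0,0,0,-0.04,0,0,0.2,0,0,0,-0.04,0,0,0.2,0,0,0,-0.04,0,0,0.2,0,0,0,-0.04,0,0,0.2]
}}

```text
time_s: 12.58
tcp_pos: [0.5009, 0.2145, 0.2521]
ee_rot: [[0.0, -1.0, -0.001], [-1.0, -0.0, 0.0], [-0.0, 0.001, -1.0]]
wrist_force: [0.9, 0.4, -0.4]
gripper_width: 0.449
gripper_force: 29.6
```

>>> {"name": "drive_tool", "arguments": {
  "steps": [0,0,0,-0.04,0,0,0.2,0,0,0,-0.04,-0.004,0,0.2,0,0,0,-0.04,-0.004,0,0.2,0,0,0,-0.04,-0.004,0,0.2,0,0,0,-0.035,0,0,0.2,0,0,0,-0.02,0,0,0.2,0,0,0,-0.01,0,0,0.2,0,0,0,0,0,0,0.2,0,0,0,0,0,0,0.2]
}}

```text
time_s: 13.33
tcp_pos: [0.5134, 0.4369, 0.2517]
ee_rot: [[0.0, -1.0, -0.001], [-1.0, -0.0, -0.001], [0.001, 0.001, -1.0]]
wrist_force: [0.8, -0.8, -1.2]
gripper_width: 0.444
gripper_force: 29.6
```

Run:
```python
from h import *
s=r.sense();im=r.capture("wrist");print(s["tcp_pos"],s["joints"],s["ee_rot"])
d=im.copy();a=np.linspace(0,2*np.pi,60)
def circ(x,y,z,rad,col):
    q=np.array([w2px("wrist",np.array([x+rad*np.cos(k),y+rad*np.sin(k),z])) for k in a]);cv2.polylines(d,[q.astype(np.int32)],True,col,1);print(q.mean(0))
circ(.5154,.4445,.0125,.028,(255,0,0));circ(.5228,.339,.0125,.035,(255,0,0));circ(.5232,.341,.01,.029,(0,255,0))
cv2.imwrite("pics/w4.png",np.hstack([cv2.resize(d[:300],None,fx=1.4,fy=1.4,interpolation=cv2.INTER_CUBIC)]))
```

```text
[0.5134 0.4369 0.2517] [ 54.0999  26.6127   9.1648  -0.0128 -72.653  -54.089 ] [[ 0.0001 -1.     -0.0012]
 [-1.     -0.0001 -0.0013]
 [ 0.0013  0.0012 -1.    ]]
[278.471  194.1624]
[271.6529 102.0356]
[271.4635 104.1993]
```

View pics/w4.png

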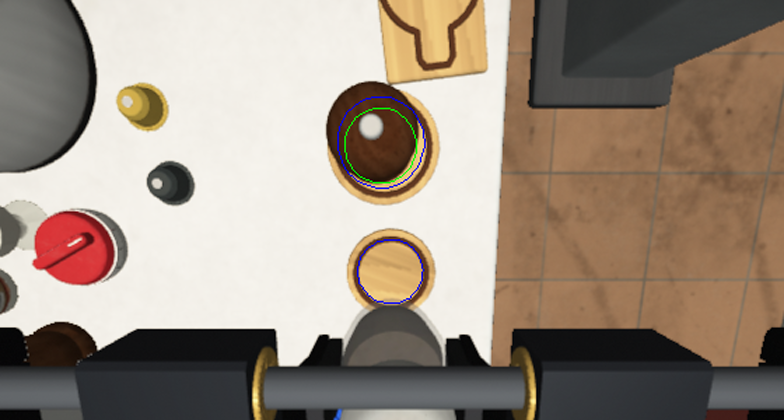

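The shaker stand's outline overlay matches at (390,272), so I'll lower the shaker.

>>> {"name": "drive_tool", "arguments": {
  "steps": [0,0,0,-0.0078,-0.0014,0,0.2,0,0,0,0,0,0.03,0.2,0,0,0,0,0,0.04,0.2,0,0,0,0,0,0.04,0.2,0,0,0,0,0,0.03,0.2,0,0,0,0,0,0.02,0.2,0,0,0,0,0,0.015,0.2,0,0,0,0,0,0.008,0.2,0,0,0,0,0,0.003,0.2,0,0,0,0,0,0,0.2]
}}

```text
time_s: 14.22
tcp_pos: [0.5156, 0.4449, 0.0666]
ee_rot: [[-0.001, -1.0, 0.0], [-1.0, 0.001, -0.0], [0.0, -0.0, -1.0]]
wrist_force: [0.7, 0.5, -1.0]
gripper_width: 0.448
gripper_force: 29.6
```

>>> {"name": "drive_tool", "arguments": {
  "steps": [0,0,0,0,0,0.0015,0.2,0,0,0,0,0,0,0.2,0,0,0,0,0,0,0.2]
}}

```text
time_s: 14.47
tcp_pos: [0.5156, 0.4457, 0.0662]
ee_rot: [[-0.0, -1.0, 0.001], [-1.0, 0.0, 0.002], [-0.002, -0.001, -1.0]]
wrist_force: [-0.1, -0.1, -0.6]
gripper_width: 0.445
gripper_force: 29.6
```

>>> {"name": "drive_tool", "arguments": {
  "steps": [0,0,0,0,0,0.0015,0.2,0,0,0,0,0,0,0.2,0,0,0,0,0,0,0.2]
}}

```text
time_s: 14.72
tcp_pos: [0.5151, 0.4453, 0.0636]
ee_rot: [[0.0, -1.0, 0.0], [-1.0, -0.0, 0.0], [-0.0, -0.0, -1.0]]
wrist_force: [0.7, 0.0, -0.3]
gripper_width: 0.448
gripper_force: 29.6
```

>>> {"name": "drive_tool", "arguments": {
  "steps": [0,0,0,0,0,0.0015,0.2,0,0,0,0,0,0,0.2,0,0,0,0,0,0,0.2]
}}

```text
time_s: 14.97
tcp_pos: [0.5153, 0.4456, 0.0626]
ee_rot: [[0.0, -1.0, 0.001], [-1.0, -0.0, 0.001], [-0.001, -0.001, -1.0]]
wrist_force: [-1.4, 0.1, 3.9]
gripper_width: 0.448
gripper_force: 29.9
```

>>> {"name": "drive_tool", "arguments": {
  "steps": [0,0,0,0,0,0,1,0,0,0,0,0,0,1,0,0,0,0,0,0,1,0,0,0,0,0,0,1,0,0,0,0,0,0,1,0,0,0,0,0,0,1,0,0,0,0,0,0,1,0,0,0,0,0,0,1,0,0,0,0,0,-0.02,1,0,0,0,0,0,-0.03,1]
}}

```text
time_s: 15.8
tcp_pos: [0.5135, 0.4434, 0.1085]
ee_rot: [[-0.001, -1.0, -0.006], [-1.0, 0.001, -0.006], [0.006, 0.006, -1.0]]
wrist_force: [1.0, 0.5, 0.6]
gripper_width: 0.989
gripper_force: 0.0
```

>>> {"name": "drive_tool", "arguments": {
  "steps": [0,0,0,0,0,-0.04,1,0,0,0,0,0,-0.04,1,0,0,0,0,0,-0.04,1,0,0,0,0,0,-0.03,1,0,0,0,0,0,0,1,0,0,0,0,0,0,1]
}}

```text
time_s: 16.3
tcp_pos: [0.5156, 0.4459, 0.2649]
ee_rot: [[0.0, -1.0, 0.003], [-1.0, 0.0, 0.005], [-0.005, -0.003, -1.0]]
wrist_force: [0.2, 0.5, -0.9]
gripper_width: 1.002
gripper_force: 0.0
```

Run:
```python
from h import *
s=r.sense();im=r.capture("wrist");print(s["tcp_pos"],s["joints"])
f=3
a=im[40:180,180:380];q=w2px("wrist",np.array([.515,.445,.05]));print(q,w2px("wrist",np.array([.5225,.340,.0125])))
t=r.capture("top");cv2.imwrite("pics/top3.png",t)
A=cv2.resize(a,None,fx=2,fy=2,interpolation=cv2.INTER_CUBIC) 
A=cv2.resize(im[60:240,200:340],None,fx=3,fy=3,interpolation=cv2.INTER_CUBIC)
B=cv2.resize(t[197:242,172:232],None,fx=6,fy=6,interpolation=cv2.INTER_CUBIC)
o=np.zeros((540,780,3),np.uint8);o[:,:420]=A;o[:270,420:]=B
cv2.imwrite("pics/w5.png",o)
```

```text
[0.5156 0.4459 0.2649] [ 54.4108  26.7799  11.3024  -0.002  -74.186  -54.4099]
[280.3194 191.059 ] [273.9221  95.3244]
```

View pics/w5.png

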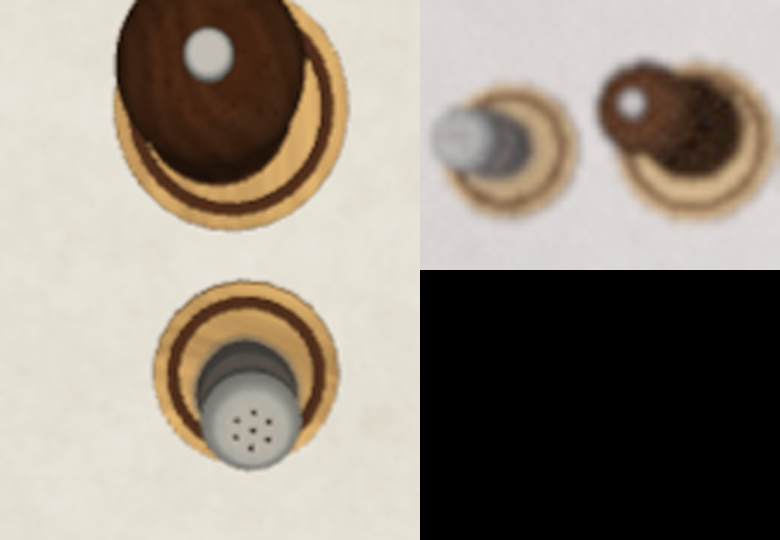

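Run:
```python
from h import *
p=r.camera_params("wrist");s=r.sense()
for z in(.01,.02,.1):print("now near",z,w2px("wrist",np.array([.515,.4456-(.022 if z<.05 else .017),z])))
print("now capcentre",w2px("wrist",np.array([.515,.4456,.1])), "seen edge row 173.3, cap centre (284,%.1f)"%(60+430/3))
print("ring top",w2px("wrist",np.array([.515,.4447-.028,.0125])),"seen 162.7; board top",w2px("wrist",np.array([.515,.4447-.039,.01])),"seen 153.7; bottom",w2px("wrist",np.array([.515,.4447+.039,.01])))
# initial: rebuild extrinsics
T=np.eye(4);T[:3,:3]=s["ee_rot"];T[:3,3]=s["tcp_pos"]
CT=p["extrinsics"]@T
T2=np.eye(4);T2[:3,:3]=[[-1,.0033,-.0008],[.0033,1,.0001],[.0008,.0001,-1]];T2[:3,3]=[.5706,-.1555,.2278]
p2=dict(camera_matrix=p["camera_matrix"],extrinsics=CT@np.linalg.inv(T2))
for z in(0,.01):print("init near",z,w2px("wrist",np.array([.581-.022,-.153,z]),p2))
print("init cap",w2px("wrist",np.array([.581,-.153,.09]),p2))
im=cv2.imread("pics/w3.png");print(im[176:222:2,100].mean(1).astype(int))
w=r.capture("wrist");print(w[150:215:2,282].mean(1).astype(int))
# scene uprightness: lit cap centre vs foot columns
```

```text
now near 0.01 [279.8032 168.8205]
now near 0.02 [279.7811 169.7583]
now near 0.1 [279.5557 184.6194]
now capcentre [279.5618 202.0747] seen edge row 173.3, cap centre (284,203.3)
ring top [279.7969 163.3148] seen 162.7; board top [279.8009 153.9292] seen 153.7; bottom [279.8108 216.5132]
init near 0 [282.5328 179.3793]
init near 0.01 [282.5681 180.6514]
init cap [282.9597 217.8887]
[234 234 235 236 226 166  77  80  86  98 100  89  92 146 155 168 183 189
 189 184 171 192 193]
[225 224 225 125 162 141  50  55 157 146 142 140 126  69  59  70  78  74
  82 118 132 153 171 174 154  83 175 166  92 173 166 124 172]
```

Run:
```python
from h import *
print("button",px2w("wrist",269.5,77.5,.165))
# board edges seen: left 114,right 348 (row~105), bottom 230 (col 232)
for px,py in((114,105),(348,105),(232,230),(333,105),(230,214)):print(px2w("wrist",200+(px+.5)/3-.5,60+(py+.5)/3-.5,.01))
```

```text
button [0.5216 0.343  0.165 ]
[0.5633 0.3378 0.01  ]
[0.4734 0.3378 0.01  ]
[0.5181 0.3846 0.01  ]
[0.4792 0.3378 0.01  ]
[0.5189 0.3784 0.01  ]
```

The shaker is centred: its edge bias is the same as in its starting view. The mill is about 4.5 mm off centre, so I'll regrip it and shift it by (-2.5,-3.5) mm.

>>> {"name": "drive_tool", "arguments": {
  "steps": [0,0,0,0.03,-0.0065,0,1,0,0,0,0.04,0,0,1,0,0,0,0.034,0,0,1,0,0,0,0,0,0.03,1,0,0,0,0,0,0.04,1,0,0,0,0,0,0.04,1,0,0,0,0,0,0.02,1,0,0,0,0,0,0.005,1,0,0,0,0,0,0,1,0,0,0,0,0,0,0.3]
}}

```text
time_s: 17.28
tcp_pos: [0.5223, 0.3417, 0.1274]
ee_rot: [[0.001, -1.0, 0.001], [-1.0, -0.001, -0.0], [0.0, -0.001, -1.0]]
wrist_force: [-1.1, 0.7, 1.0]
gripper_width: 0.971
gripper_force: 0.0
```

>>> {"name": "drive_tool", "arguments": {
  "steps": [0,0,0,0,0,0,0.3,0,0,0,0,0,0,0.3,0,0,0,0,0,0,0.3,0,0,0,0,0,0,0.3,0,0,0,0,0,0,0.3,0,0,0,0,0,0,0.3,0,0,0,0,0,0,0.3,0,0,0,0,0,0,0.3]
}}

```text
time_s: 17.95
tcp_pos: [0.5222, 0.3416, 0.1275]
ee_rot: [[0.0, -1.0, 0.001], [-1.0, -0.0, 0.001], [-0.001, -0.001, -1.0]]
wrist_force: [1.3, 0.2, 1.7]
gripper_width: 0.539
gripper_force: 29.6
```

>>> {"name": "drive_tool", "arguments": {
  "steps": [0,0,0,0,0,-0.006,0.3,0,0,0,0,0,0,0.3,0,0,0,0.0035,0.0025,0,0.3,0,0,0,0,0,0,0.3,0,0,0,0,0,0.003,0.3,0,0,0,0,0,0.002,0.3,0,0,0,0,0,0.001,0.3,0,0,0,0,0,0,0.3,0,0,0,0,0,0,0.3]
}}

```text
time_s: 18.7
tcp_pos: [0.5191, 0.3378, 0.1273]
ee_rot: [[0.0, -1.0, 0.0], [-1.0, -0.0, 0.0], [-0.0, -0.0, -1.0]]
wrist_force: [-1.1, -0.5, 2.3]
gripper_width: 0.541
gripper_force: 29.6
```

>>> {"name": "drive_tool", "arguments": {
  "steps": [0,0,0,0,0,0.0005,0.3,0,0,0,0,0,0,0.3,0,0,0,0,0,0,1,0,0,0,0,0,0,1,0,0,0,0,0,0,1,0,0,0,0,0,0,1,0,0,0,0,0,0,1,0,0,0,0,0,0,1,0,0,0,0,0,0,1,0,0,0,0,0,0,1]
}}

```text
time_s: 19.53
tcp_pos: [0.5192, 0.3378, 0.1262]
ee_rot: [[-0.0, -1.0, -0.0], [-1.0, 0.0, -0.0], [0.0, 0.0, -1.0]]
wrist_force: [0.9, 0.2, 0.3]
gripper_width: 0.983
gripper_force: 0.0
```

>>> {"name": "drive_tool", "arguments": {
  "steps": [0,0,0,0,0,-0.03,1,0,0,0,0,0,-0.04,1,0,0,0,0,0,-0.04,1,0,0,0,0.03,0.0065,0,1,0,0,0,0.04,0.0065,0,1,0,0,0,0.04,0.0065,0,1,0,0,0,0.04,0.0065,0,1,0,0,0,0.04,0.0065,0,1,0,0,0,0.04,0.0065,0,1,0,0,0,0.04,0.0065,0,1]
}}

```text
time_s: 20.37
tcp_pos: [0.4729, 0.066, 0.2367]
ee_rot: [[0.001, -1.0, 0.001], [-1.0, -0.001, 0.0], [-0.0, -0.001, -1.0]]
wrist_force: [0.7, -1.2, -0.8]
gripper_width: 1.001
gripper_force: 0.0
```

>>> {"name": "drive_tool", "arguments": {
  "steps": [0,0,0,0.04,0,0,1,0,0,0,0.04,0,0,1,0,0,0,0.0225,0,0,1,0,0,-0.105,0,0,0,1,0,0,-0.105,0,0,0,1,0,0,-0.105,0,0,0,1,0,0,-0.105,0,0,0,1,0,0,-0.1036,0,0,0,1,0,0,0,0,0,0,1,0,0,0,0,0,0,1]
}}

```text
time_s: 21.2
tcp_pos: [0.4736, -0.0348, 0.2364]
ee_rot: [[0.498, -0.867, 0.0], [-0.867, -0.498, 0.0], [0.0, -0.0, -1.0]]
wrist_force: [-0.8, 0.2, 0.8]
gripper_width: 1.0
gripper_force: 0.0
```

Run:
```python
from h import *
s=r.sense();im=r.capture("wrist");print(s["tcp_pos"],s["ee_rot"],s["joints"])
b=np.array([.4735,-.0345]);print(w2px("wrist",np.array([*b,.053])),w2px("wrist",np.array([b[0]-.025,b[1]+.0437,.033])))
c=r.capture("scene");q=w2px("scene",np.array([.52,.36,.05])).astype(int)
A=cv2.resize(im[60:280,150:420],None,fx=1.8,fy=1.8,interpolation=cv2.INTER_CUBIC)
B=cv2.resize(c[q[1]-50:q[1]+50,q[0]-35:q[0]+35],None,fx=4,fy=4,interpolation=cv2.INTER_CUBIC)
o=np.zeros((400,486+280,3),np.uint8);o[:396,:486]=A;o[:,486:]=B;cv2.imwrite("pics/w6.png",o)
```

```text
[ 0.4736 -0.0348  0.2364] [[ 0.4976 -0.8674  0.0002]
 [-0.8674 -0.4976  0.0001]
 [ 0.     -0.0002 -1.    ]] [ 15.4643   7.5299 -20.2722  -0.0012 -62.1874  14.3801]
[280.658  196.5388] [280.5878 236.8239]
```

View pics/w6.png

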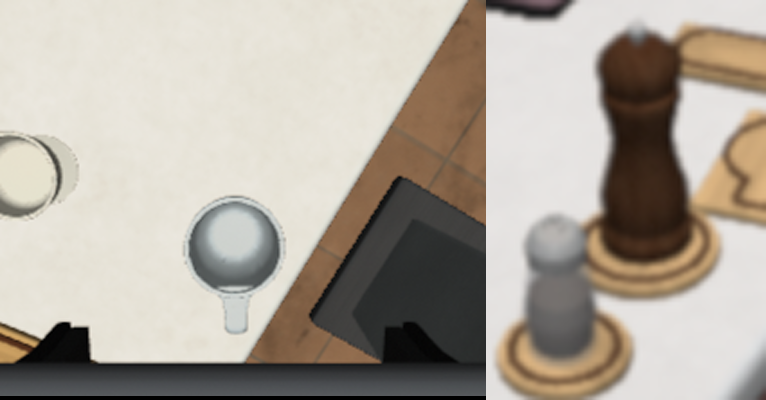

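The bowl is at (280.6,196.7), exactly as predicted, and the handle is aligned with the tool axis. The mill and shaker stand upright inside their rings. I'll grip the cup.

>>> {"name": "drive_tool", "arguments": {
  "steps": [0,0,0,0,0,0.03,1,0,0,0,0,0,0.04,1,0,0,0,0,0,0.04,1,0,0,0,0,0,0.04,1,0,0,0,0,0,0.03,1,0,0,0,0,0,0.018,1,0,0,0,0,0,0,1,0,0,0,0,0,0,0.4,0,0,0,0,0,0,0.4,0,0,0,0,0,0,0.4]
}}

```text
time_s: 22.13
tcp_pos: [0.4751, -0.0344, 0.04]
ee_rot: [[0.5, -0.866, 0.004], [-0.866, -0.5, 0.001], [0.001, -0.004, -1.0]]
wrist_force: [0.8, -0.8, -0.0]
gripper_width: 0.858
gripper_force: 0.0
```

>>> {"name": "drive_tool", "arguments": {
  "steps": [0,0,0,0,0,0,0.4,0,0,0,0,0,0,0.4,0,0,0,0,0,0,0.4,0,0,0,0,0,0,0.4,0,0,0,0,0,0,0.4]
}}

```text
time_s: 22.55
tcp_pos: [0.4743, -0.0347, 0.0392]
ee_rot: [[0.5, -0.866, 0.002], [-0.866, -0.5, 0.0], [0.001, -0.001, -1.0]]
wrist_force: [-0.4, -0.1, 6.3]
gripper_width: 0.629
gripper_force: 29.6
```

>>> {"name": "drive_tool", "arguments": {
  "steps": [0,0,0,0,0,-0.015,0.4,0,0,0,0,0,-0.025,0.4,0,0,0,0,0,-0.025,0.4,0,0,0,0,0,-0.015,0.4,0,0,0.104,0,0,0,0.4,0,0,0.104,0,0,0,0.4,0,0,0.104,0,0,0,0.4,0,0,0.103,0,0,0,0.4,0,0,0,-0.015,0,0,0.4,0,0,0,-0.025,0,0,0.4]
}}

```text
time_s: 23.38
tcp_pos: [0.4687, 0.0042, 0.1178]
ee_rot: [[0.105, -0.995, -0.001], [-0.995, -0.105, -0.0], [0.0, 0.001, -1.0]]
wrist_force: [-0.5, -0.5, -0.6]
gripper_width: 0.625
gripper_force: 29.8
```

>>> {"name": "drive_tool", "arguments": {
  "steps": [0,0,0,-0.03,-0.0047,0,0.4,0,0,0,-0.03,-0.0047,0,0.4,0,0,0,-0.03,-0.0047,0,0.4,0,0,0,-0.03,-0.0047,0,0.4,0,0,0,-0.03,-0.0047,0,0.4,0,0,0,-0.025,-0.0047,0,0.4,0,0,0,-0.02,-0.0047,0,0.4,0,0,0,-0.005,-0.0047,0,0.4,0,0,0,0,0,0,0.4,0,0,0,0,0,0,0.4]
}}

```text
time_s: 24.22
tcp_pos: [0.4845, 0.2073, 0.1177]
ee_rot: [[0.108, -0.994, -0.002], [-0.994, -0.108, -0.001], [0.001, 0.002, -1.0]]
wrist_force: [0.4, -0.7, -0.2]
gripper_width: 0.629
gripper_force: 29.8
```

Run:
```python
from h import *
s=r.sense();im=r.capture("wrist");print(s["tcp_pos"],s["ee_rot"],s["joints"],s["wrist_force"],s["gripper_width"])
print(w2px("wrist",np.array([.4848,.2183,.0125])))
d=im.copy()
th=np.radians(96.2);u=np.array([np.cos(th),np.sin(th)]);n=np.array([-u[1],u[0]]);b=np.array([.4848,.2183]);o=b+14.5e-3*u
q=[w2px("wrist",np.array([*(o+u*i+n*j),.01])) for i,j in((.056,.04),(.056,-.04),(-.056,-.04),(-.056,.04))]
q+= [w2px("wrist",np.array([*(b+.035*np.array([np.cos(k),np.sin(k)])),.0125])) for k in np.linspace(0,6.28,60)]
q=np.array(q);print(q[:4])
cv2.polylines(d,[(q[:4]*8).astype(np.int32)],True,(255,0,0),1,0,3);cv2.polylines(d,[(q[4:]*8).astype(np.int32)],True,(255,0,0),1,0,3)
cv2.imwrite("pics/w7.png",cv2.resize(d[:290,130:430],None,fx=2,fy=2,interpolation=cv2.INTER_CUBIC))
```

```text
[0.4845 0.2073 0.1177] [[ 0.108  -0.9941 -0.0016]
 [-0.9941 -0.108  -0.0009]
 [ 0.0007  0.0017 -1.    ]] [ 40.8075  19.975  -22.7614  -0.0299 -47.366  -34.5858] [ 0.3992 -0.6516 -0.1733] 0.6285671648797089
[277.871  229.3683]
[[324.1946 306.3792]
 [231.9031 306.4113]
 [226.7004 177.6796]
 [328.8592 177.7019]]
```

View pics/w7.png

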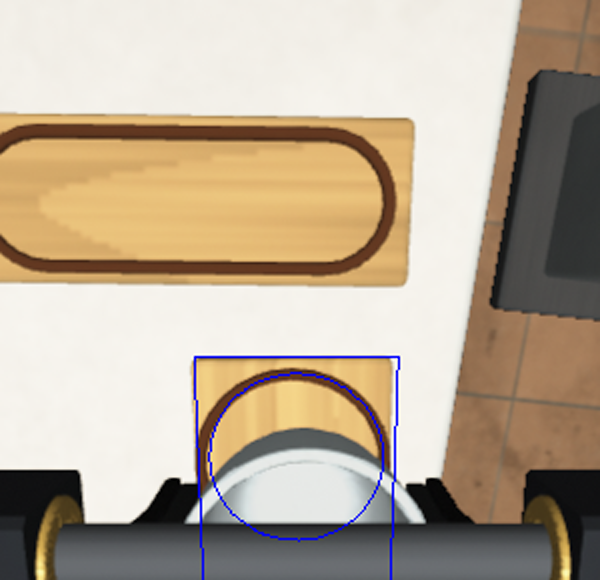

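The overlay fits to within about 1 mm: actual ring centre (294,…) against 296. I'll correct and lower. The spoon rest is also in clear view, with corners at (413,118) and (406,286).

>>> {"name": "drive_tool", "arguments": {
  "steps": [0,0,0,-0.0113,-0.0022,0,0.4,0,0,0,0,0,0.02,0.4,0,0,0,0,0,0.02,0.4,0,0,0,0,0,0.015,0.4,0,0,0,0,0,0.007,0.4,0,0,0,0,0,0.003,0.4,0,0,0,0,0,0,0.4,0,0,0,0,0,0,0.4]
}}

```text
time_s: 24.93
tcp_pos: [0.4865, 0.2196, 0.054]
ee_rot: [[0.108, -0.994, 0.001], [-0.994, -0.108, 0.001], [-0.001, -0.001, -1.0]]
wrist_force: [0.4, 1.0, -1.1]
gripper_width: 0.622
gripper_force: 29.8
```

>>> {"name": "drive_tool", "arguments": {
  "steps": [0,0,0,0,0,0.001,0.4,0,0,0,0,0,0,0.4,0,0,0,0,0,0,0.4]
}}

```text
time_s: 25.18
tcp_pos: [0.4863, 0.2196, 0.053]
ee_rot: [[0.108, -0.994, 0.001], [-0.994, -0.108, 0.001], [-0.001, -0.001, -1.0]]
wrist_force: [-0.4, -0.4, -0.6]
gripper_width: 0.627
gripper_force: 29.8
```

Run:
```python
from h import *
# spoon rest from w7 (tcp .4845,.2073,.1177)
p=r.camera_params("wrist");s=r.sense()
T=np.eye(4);T[:3,:3]=s["ee_rot"];T[:3,3]=s["tcp_pos"];CT=p["extrinsics"]@T
T2=np.eye(4);T2[:3,:3]=[[.108,-.9941,-.0016],[-.9941,-.108,-.0009],[.0007,.0017,-1]];T2[:3,3]=[.4845,.2073,.1177]
p2=dict(camera_matrix=p["camera_matrix"],extrinsics=CT@np.linalg.inv(T2))
W={}
for k,(x,y) in dict(ur=(413,118),lr=(406,286),ul=(0,113),ll=(0,282)).items():
    W[k]=px2w("wrist",130+(x+.5)/2-.5,(y+.5)/2-.5,.01,p2)[:2];print(k,W[k])
for a,b in(("ur","ul"),("lr","ll")):d=W[b]-W[a];print(np.degrees(np.arctan2(d[1],d[0])))
```

```text
ur [0.4568 0.0876]
lr [0.4506 0.1464]
ul [0.6043 0.1022]
ll [0.6045 0.1617]
5.634369004676498
5.70296000358784
```

>>> {"name": "drive_tool", "arguments": {
  "steps": [0,0,0,0,0,0.002,0.4,0,0,0,0,0,0,0.4,0,0,0,0,0,0,0.4]
}}

```text
time_s: 25.43
tcp_pos: [0.4859, 0.2193, 0.0503]
ee_rot: [[0.108, -0.994, -0.0], [-0.994, -0.108, -0.0], [0.0, 0.0, -1.0]]
wrist_force: [0.5, -0.4, -1.1]
gripper_width: 0.623
gripper_force: 29.8
```

>>> {"name": "drive_tool", "arguments": {
  "steps": [0,0,0,0,0,0.0013,0.4,0,0,0,0,0,0,0.4,0,0,0,0,0,0,0.4]
}}

```text
time_s: 25.68
tcp_pos: [0.4862, 0.2195, 0.0493]
ee_rot: [[0.109, -0.994, 0.0], [-0.994, -0.109, 0.0], [-0.0, -0.0, -1.0]]
wrist_force: [-0.5, -0.4, 1.4]
gripper_width: 0.627
gripper_force: 29.7
```

>>> {"name": "drive_tool", "arguments": {
  "steps": [0,0,0,0,0,0,1,0,0,0,0,0,0,1,0,0,0,0,0,0,1,0,0,0,0,0,0,1,0,0,0,0,0,0,1,0,0,0,0,0,0,1,0,0,0,0,0,-0.02,1,0,0,0,0,0,-0.03,1,0,0,0,0,0,-0.04,1,0,0,0,0,0,-0.04,1]
}}

```text
time_s: 26.52
tcp_pos: [0.4853, 0.2188, 0.1798]
ee_rot: [[0.108, -0.994, -0.002], [-0.994, -0.108, -0.002], [0.001, 0.002, -1.0]]
wrist_force: [1.9, 0.4, -0.7]
gripper_width: 0.999
gripper_force: 0.0
```

>>> {"name": "drive_tool", "arguments": {
  "steps": [0,0,0,0,0,-0.04,1,0,0,0,0.035,0.004,0,1,0,0,0,0.041,0.0045,0,1,0,0,0,0.041,0.0045,0,1,0,0,0,0.041,0.0045,0,1,0,0,0,0.041,0.0045,0,1,0,0,0,0.041,0.0045,0,1,0,0,0,0.041,0.0045,0,1,0,0,0,0.041,0.0045,0,1,0,0,0,0.041,0.0045,0,1]
}}

```text
time_s: 27.35
tcp_pos: [0.485, -0.1477, 0.2193]
ee_rot: [[0.109, -0.994, 0.0], [-0.994, -0.109, 0.0], [-0.0, -0.0, -1.0]]
wrist_force: [1.3, 0.6, 0.6]
gripper_width: 0.998
gripper_force: 0.0
```

>>> {"name": "drive_tool", "arguments": {
  "steps": [0,0,0,0.041,0.0045,0,1,0,0,0,0.041,0.0045,0,1,0,0,0,0.041,0.0045,0,1,0,0,0,0.041,0.0045,0,1,0,0,0.118,0,0,0,1,0,0,0.118,0,0,0,1,0,0,0.118,0,0,0,1,0,0,0.118,0,0,0,1,0,0,0.118,0,0,0,1,0,0,0.118,0,0,0,1]
}}

```text
time_s: 28.18
tcp_pos: [0.4852, -0.3108, 0.2188]
ee_rot: [[-0.569, -0.822, -0.0], [-0.822, 0.569, 0.0], [-0.0, 0.001, -1.0]]
wrist_force: [0.8, -0.2, 0.6]
gripper_width: 1.0
gripper_force: 0.0
```

>>> {"name": "drive_tool", "arguments": {
  "steps": [0,0,0.118,0,0,0,1,0,0,0.118,0,0,0,1,0,0,0.118,0,0,0,1,0,0,0.118,0,0,0,1,0,0,0.118,0,0,0,1,0,0,0.118,0,0,0,1,0,0,0,-0.03,-0.008,0,1,0,0,0,-0.03,-0.008,0,1,0,0,0,0,0,0,1,0,0,0,0,0,0,1]
}}

```text
time_s: 29.02
tcp_pos: [0.5483, -0.3102, 0.2179]
ee_rot: [[-0.965, -0.261, -0.001], [-0.261, 0.965, 0.001], [0.001, 0.001, -1.0]]
wrist_force: [-0.5, -0.2, 0.0]
gripper_width: 1.001
gripper_force: 0.0
```

Run:
```python
from h import *
s=r.sense();im=r.capture("wrist");print(s["tcp_pos"],s["ee_rot"],s["joints"])
m=np.array([.607,-.3207]);u=np.array([np.cos(np.radians(15)),np.sin(np.radians(15))])
for k in(-.065,0,.065):print(w2px("wrist",np.array([*(m+k*u),.01])))
cv2.imwrite("pics/w8.png",cv2.resize(im[100:400,80:480],None,fx=2,fy=2,interpolation=cv2.INTER_CUBIC))
cv2.imwrite("pics/t8.png",r.capture("top"))
```

```text
[ 0.5483 -0.3102  0.2179] [[-0.9653 -0.2611 -0.0013]
 [-0.2611  0.9653  0.0007]
 [ 0.0011  0.001  -1.    ]] [-14.8157  23.503   -0.741   -0.0185 -65.8402 -60.0414]
[257.1169 184.2798]
[257.9696 240.357 ]
[258.753  291.8776]
```

View pics/w8.png

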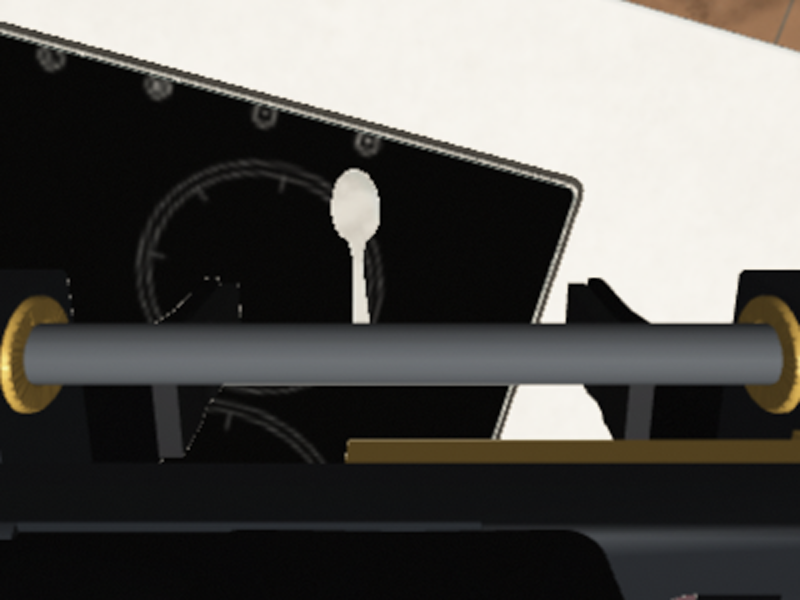

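The spoon bowl's tip is at (257.5,184.5), as predicted. Its axis is about 1.5° more and 2 mm further along tool y. I'll move above it, descend and check the height.

>>> {"name": "drive_tool", "arguments": {
  "steps": [0,0,0,-0.027,-0.0118,0,1,0,0,0,-0.0269,-0.0117,0,1,0,0,-0.026,0,0,0,1,0,0,0,0,0,0.04,1,0,0,0,0,0,0.04,1,0,0,0,0,0,0.04,1,0,0,0,0,0,0.035,1,0,0,0,0,0,0.02,1,0,0,0,0,0,0.01,1,0,0,0,0,0,0,1]
}}

```text
time_s: 29.95
tcp_pos: [0.6036, -0.319, 0.0317]
ee_rot: [[-0.959, -0.285, -0.005], [-0.285, 0.959, 0.002], [0.004, 0.003, -1.0]]
wrist_force: [0.1, 0.2, -0.7]
gripper_width: 1.001
gripper_force: 0.0
```

>>> {"name": "drive_tool", "arguments": {
  "steps": [0,0,0,0,0,0.003,1,0,0,0,0,0,0,1,0,0,0,0,0,0,1]
}}

```text
time_s: 30.2
tcp_pos: [0.6068, -0.3197, 0.0333]
ee_rot: [[-0.958, -0.285, 0.004], [-0.285, 0.958, -0.001], [-0.003, -0.002, -1.0]]
wrist_force: [-0.7, -0.2, 0.6]
gripper_width: 0.999
gripper_force: 0.0
```

>>> {"name": "drive_tool", "arguments": {
  "steps": [0,0,0,0,0,0.003,1,0,0,0,0,0,0,1,0,0,0,0,0,0,1,0,0,0,0,0,0,1]
}}

```text
time_s: 30.53
tcp_pos: [0.6058, -0.3193, 0.0284]
ee_rot: [[-0.958, -0.285, 0.0], [-0.285, 0.958, -0.0], [-0.0, -0.0, -1.0]]
wrist_force: [-0.2, -0.5, -0.2]
gripper_width: 0.998
gripper_force: 0.0
```

>>> {"name": "drive_tool", "arguments": {
  "steps": [0,0,0,0,0,0.0015,0,0,0,0,0,0,0,0,0,0,0,0,0,0,0,0,0,0,0,0,0,0,0,0,0,0,0,0,0,0,0,0,0,0,0,0,0,0,0,0,0,0,0,0,0,0,0,0,0,0,0,0,0,0,0,0,0,0,0,0,0,0,0,0]
}}

```text
time_s: 31.37
tcp_pos: [0.6057, -0.3193, 0.0266]
ee_rot: [[-0.958, -0.285, 0.0], [-0.285, 0.958, -0.0], [-0.0, -0.0, -1.0]]
wrist_force: [-0.0, 0.7, 0.8]
gripper_width: 0.324
gripper_force: 0.0
```

>>> {"name": "drive_tool", "arguments": {
  "steps": [0,0,0,0,0,0,0,0,0,0,0,0,0,0,0,0,0,0,0,0,0,0,0,0,0,0,0,0,0,0,0,0,0,0,0,0,0,0,0,0,0,0]
}}

```text
time_s: 31.87
tcp_pos: [0.6057, -0.3193, 0.0266]
ee_rot: [[-0.958, -0.285, 0.0], [-0.285, 0.958, -0.0], [-0.0, -0.0, -1.0]]
wrist_force: [0.4, -0.3, 0.6]
gripper_width: 0.224
gripper_force: 29.9
```

Gripped at a width of 0.224. I'll lift and check the hold by image code, since the picture-viewing budget is used up.

>>> {"name": "drive_tool", "arguments": {
  "steps": [0,0,0,0,0,-0.015,0,0,0,0,0,0,-0.025,0,0,0,0,0,0,-0.025,0,0,0,0,0,0,-0.025,0,0,0,0,0,0,-0.01,0,0,0,0,0,0,0,0,0,0,0,0,0,0,0]
}}

```text
time_s: 32.45
tcp_pos: [0.6054, -0.3189, 0.1261]
ee_rot: [[-0.959, -0.285, 0.0], [-0.285, 0.959, 0.001], [-0.0, 0.001, -1.0]]
wrist_force: [-0.2, 0.6, -1.0]
gripper_width: 0.227
gripper_force: 29.9
```

Run:
```python
from h import *
s=r.sense();im=r.capture("wrist");print(s["tcp_pos"],s["wrist_force"],s["gripper_width"],s["gripper_force"])
cv2.imwrite("pics/w9.png",im);R=s["ee_rot"];t=s["tcp_pos"]
for k in(-.065,-.05,-.03,0):print(k,w2px("wrist",t+R@np.array([-k,0,.015])))
g=im.min(2)
for y in range(60,300,6):
    xs=np.where(g[y,200:360]>100)[0]+200
    if len(xs):print(y,xs.min(),xs.max(),len(xs),xs.mean().round(1))
```

```text
[ 0.6054 -0.3189  0.1261] [-0.1961  0.6311 -1.0153] 0.227474258053835 29.939345269667683
-0.065 [278.6068 135.9815]
-0.05 [278.6368 167.5821]
-0.03 [278.6747 207.526 ]
0 [278.7276 263.1826]
60 200 359 160 279.5
66 200 359 160 279.5
72 200 359 160 279.5
78 211 359 149 285.0
84 205 359 141 287.9
90 223 359 122 297.2
96 244 359 102 307.1
102 261 359 84 315.4
108 282 359 62 326.2
114 302 359 44 334.3
120 321 359 25 341.4
126 338 349 12 343.5
132 359 359 1 359.0
138 276 287 12 281.5
144 267 296 30 281.5
150 263 300 38 281.5
156 260 304 45 282.0
162 258 306 49 282.0
168 256 307 52 281.5
174 255 308 54 281.5
180 254 309 56 281.5
186 254 309 56 281.5
192 255 308 54 281.5
198 256 307 52 281.5
204 258 305 48 281.5
210 261 302 42 281.5
216 268 296 29 282.0
222 272 291 20 281.5
228 274 289 16 281.5
234 275 288 14 281.5
240 276 286 11 281.0
246 276 287 12 281.5
252 276 287 12 281.5
258 275 287 13 281.0
276 221 334 80 279.1
282 220 342 116 280.5
288 221 222 2 221.5
294 273 289 17 281.0
```

The spoon is held straight along the tool axis. Its tip is at row 136, so the grip is at mid-length. I'll carry it to the rest.

>>> {"name": "drive_tool", "arguments": {
  "steps": [0,0,0.099,0,0,0,0,0,0,0.099,0,0,0,0,0,0,0,0.0266,0.0024,0,0,0,0,0,0.0266,0.0024,0,0,0,0,0,0.0266,0.0024,0,0,0,0,0,-0.0039,0.02,0,0,0,0,0,-0.0039,0.035,0,0,0,0,0,-0.0039,0.04,0,0,0,0,0,-0.0039,0.04,0,0,0,0,0,-0.0039,0.04,0,0]
}}

```text
time_s: 33.33
tcp_pos: [0.5274, -0.1419, 0.1244]
ee_rot: [[-0.996, -0.09, -0.004], [-0.09, 0.996, 0.0], [0.004, 0.001, -1.0]]
wrist_force: [0.5, 1.1, -0.4]
gripper_width: 0.226
gripper_force: 29.9
```

>>> {"name": "drive_tool", "arguments": {
  "steps": [0,0,0,-0.0039,0.04,0,0,0,0,0,-0.0039,0.04,0,0,0,0,0,-0.0039,0.04,0,0,0,0,0,-0.0039,0.04,0,0,0,0,0,-0.0039,0.04,0,0,0,0,0,-0.0039,0.035,0,0,0,0,0,-0.0039,0.02,0,0,0,0,0,-0.0039,0.01,0,0,0,0,0,0,0,0,0,0,0,0,0,0,0,0]
}}

```text
time_s: 34.17
tcp_pos: [0.5351, 0.123, 0.1251]
ee_rot: [[-0.996, -0.091, -0.003], [-0.091, 0.996, -0.001], [0.003, -0.001, -1.0]]
wrist_force: [-0.1, 0.4, -0.8]
gripper_width: 0.229
gripper_force: 29.9
```

Run:
```python
from h import *
s=r.sense();im=r.capture("wrist");print(s["tcp_pos"],s["ee_rot"],s["wrist_force"],s["gripper_width"])
cv2.imwrite("pics/w10.png",im)
c=np.array([.536,.124]);th=np.radians(5.2);u=np.array([np.cos(th),np.sin(th)]);n=np.array([-u[1],u[0]])
P=lambda a,b:w2px("wrist",np.array([*(c+a*u+b*n),.01]))
print("corners pred (near end)",P(-.084,-.03),P(-.084,.03));print("edges pred at -.06",P(-.06,-.03),P(-.06,.03),"at -.02",P(-.02,-.03),P(-.02,.03))
# wood mask: saturated
h=cv2.cvtColor(im,cv2.COLOR_BGR2HSV);m=((h[...,1]>70)&(h[...,2]>120))
for y in range(80,260,8):
    xs=np.where(m[y,150:420])[0]+150
    if len(xs):print(y,xs.min(),xs.max(),len(xs))
```

```text
[0.5351 0.123  0.1251] [[-0.9958 -0.0915 -0.003 ]
 [-0.0915  0.9958 -0.0014]
 [ 0.0031 -0.0011 -1.    ]] [-0.0968  0.3867 -0.8207] 0.2288808514945027
corners pred (near end) [243.459  109.6773] [321.6086 109.7361]
edges pred at -.06 [244.2903 141.6529] [320.6615 141.7212] at -.02 [245.5947 191.8303] [319.1751 191.9126]
80 400 419 20
112 246 319 74
120 245 391 93
128 245 419 106
136 245 409 106
144 245 396 68
152 246 390 50
160 246 386 41
168 246 384 35
176 246 384 34
184 247 387 37
192 247 391 40
200 247 397 47
208 247 406 58
216 248 318 31
224 248 318 43
232 248 318 47
240 258 307 40
248 263 299 26
256 223 339 31
```

The rest's edges match the prediction (centre column 282.5 for both, same slope). I'll lower the spoon.

>>> {"name": "drive_tool", "arguments": {
  "steps": [0,0,0,-0.001,0.001,0,0,0,0,0,0,0,0.02,0,0,0,0,0,0,0.025,0,0,0,0,0,0,0.02,0,0,0,0,0,0,0.015,0,0,0,0,0,0,0.007,0,0,0,0,0,0,0.004,0,0,0,0,0,0,0,0,0,0,0,0,0,0,0,0,0,0,0,0,0,0]
}}

```text
time_s: 35.05
tcp_pos: [0.5376, 0.1247, 0.0366]
ee_rot: [[-0.996, -0.091, 0.002], [-0.091, 0.996, 0.001], [-0.002, 0.001, -1.0]]
wrist_force: [-0.5, -0.4, -0.0]
gripper_width: 0.226
gripper_force: 29.9
```

>>> {"name": "drive_tool", "arguments": {
  "steps": [0,0,0,0,0,0.0015,0,0,0,0,0,0,0,0,0,0,0,0,0,0,0]
}}

```text
time_s: 35.3
tcp_pos: [0.537, 0.1246, 0.0345]
ee_rot: [[-0.996, -0.091, 0.001], [-0.091, 0.996, 0.0], [-0.001, 0.0, -1.0]]
wrist_force: [-0.1, 0.1, -0.6]
gripper_width: 0.224
gripper_force: 29.9
```

>>> {"name": "drive_tool", "arguments": {
  "steps": [0,0,0,0,0,0.0017,0,0,0,0,0,0,0,0,0,0,0,0,0,0,0,0,0,0,0,0,0,0.35,0,0,0,0,0,0,0.35,0,0,0,0,0,0,0.35,0,0,0,0,0,0,0.35]
}}

```text
time_s: 35.88
tcp_pos: [0.5368, 0.1245, 0.0324]
ee_rot: [[-0.996, -0.091, 0.0], [-0.091, 0.996, 0.0], [-0.0, -0.0, -1.0]]
wrist_force: [-0.5, -0.5, -1.1]
gripper_width: 0.339
gripper_force: 0.0
```

>>> {"name": "drive_tool", "arguments": {
  "steps": [0,0,0,0,0,-0.004,0.35,0,0,0,0,0,-0.01,0.4,0,0,0,0,0,-0.02,0.5,0,0,0,0,0,-0.03,0.7,0,0,0,0,0,-0.04,1,0,0,0,0,0,-0.04,1,0,0,0,0,0,-0.04,1,0,0,0,0,0,0,1]
}}

```text
time_s: 36.55
tcp_pos: [0.5412, 0.1258, 0.2269]
ee_rot: [[-0.995, -0.093, 0.018], [-0.093, 0.996, 0.006], [-0.018, 0.005, -1.0]]
wrist_force: [1.0, -0.3, 1.1]
gripper_width: 0.77
gripper_force: 0.0
```

>>> {"name": "drive_tool", "arguments": {
  "steps": [0,0,0,0.01,-0.04,0,1,0,0,0,0.01,-0.04,0,1,0,0,0,0.01,-0.04,0,1,0,0,0,0.01,-0.04,0,1,0,0,0,0.01,-0.04,0,1,0,0,0,0,-0.04,0,1,0,0,0,0,-0.04,0,1,0,0,0,0,-0.04,0,1,0,0,0,0,0,0,1]
}}

```text
time_s: 37.3
tcp_pos: [0.5162, -0.2043, 0.2169]
ee_rot: [[-0.996, -0.085, 0.001], [-0.085, 0.996, -0.002], [-0.001, -0.002, -1.0]]
wrist_force: [0.4, 0.6, 0.3]
gripper_width: 1.0
gripper_force: 0.0
```

Run:
```python
from h import *
print(r.sense()["tcp_pos"])
t=r.capture("top");cv2.imwrite("pics/top9.png",t);t0=cv2.imread("pics/top0.png")
# egg cup unchanged?
print("egg diff",np.abs(t[180:212,308:340].astype(int)-t0[180:212,308:340]).mean(),"bg",np.abs(t[170:200,240:265].astype(int)-t0[170:200,240:265]).mean())
# what changed within the stands: spoon vs rest
d=np.abs(cv2.GaussianBlur(t,(3,3),0).astype(int)-cv2.GaussianBlur(t0,(3,3),0)).max(2)
for n,(a,b,c,e) in dict(rest=(188,246,268,298),cup=(212,250,228,272)).items():
    ys,xs=np.where(d[a:b,c:e]>30);pts=np.c_[xs+c,ys+a].astype(np.float32);print(n,len(pts))
    if len(pts)>5:
        (u,v),wh,an=cv2.minAreaRect(pts);print(" centre",u,v,wh,an,px2w("top",u,v,.015))
    for y in range(a,b,3):
        x=np.where(d[y,c:e]>30)[0]+c
        if len(x):print("  ",y,x.min(),x.max())
print("rest pred",w2px("top",np.array([.537,.1245,.0125])),"cup axis pred rim",w2px("top",np.array([.4862,.2195,.063])),"ring",w2px("top",np.array([.4862,.2195,.0125])))
```

```text
[ 0.5162 -0.2043  0.2169]
egg diff 30.1474609375 bg 0.956
rest 139
 centre 282.5 215.5 (37.0, 7.0) 90.0 [0.5393 0.1227 0.015 ]
   197 279 282
   200 279 282
   203 280 282
   206 280 282
   209 281 282
   212 281 282
   215 282 282
   218 282 283
   221 282 283
   224 281 285
   227 279 286
   230 280 286
   233 281 285
cup 290
 centre 248.14999389648438 228.55001831054688 (24.033308029174805, 16.76007080078125) 18.43494987487793 [0.4946 0.2361 0.015 ]
   221 248 252
   224 244 257
   227 242 259
   230 235 260
   233 235 259
   236 246 256
rest pred [281.9631 216.2675] cup axis pred rim [251.6258 229.9579] ring [253.1744 231.1901]
```

Run:
```python
from h import *
t=r.capture("scene");t0=cv2.imread("pics/scene0.png");cv2.imwrite("pics/scene9.png",t)
q=w2px("scene",np.array([.598,-.009,.03])).astype(int);print(q)
d=lambda T,z:np.abs(T[q[1]-14:q[1]+14,q[0]-12:q[0]+12].astype(int)-z[q[1]-14:q[1]+14,q[0]-12:q[0]+12]).mean()
print("egg scene diff",d(t,t0))
a=cv2.imread("pics/t8.png");t9=cv2.imread("pics/top0.png");print("egg top diff earlier",np.abs(a[180:212,308:340].astype(int)-t9[180:212,308:340]).mean())
```

```text
[282 198]
egg scene diff 5.744543650793651
egg top diff earlier 3.6575520833333335
```

Run:
```python
from h import *
t=cv2.imread("pics/scene9.png");t0=cv2.imread("pics/scene0.png")
m=cv2.matchTemplate(t[175:230,260:305],t0[185:214,272:294],cv2.TM_CCOEFF_NORMED);print(cv2.minMaxLoc(m),"expect loc (12,10)")
print(r.finish_job())
```

```text
(-0.3718666732311249, 0.9995982646942139, (0, 26), (12, 10)) expect loc (12,10)
the job is handed in; nothing more can be done
None
```

The mill, salt shaker, espresso cup and teaspoon were placed on their matching stands in the order listed and the job is handed in at about 37 s; the egg cup did not move, and the cup and spoon placements were checked by image code only, as the picture budget was used up.

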